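# Make up two agate gift boxes from the stock tray

## Robot

A 6-joint arm with a two-finger parallel gripper is mounted at the origin on the work surface. World frame = base frame: x ahead of the robot, y to its left, z up, the work surface at z = 0. Lengths are in m, angles in degrees, forces in N, time in s.
With the tool pointing down it reaches from about 0.35 to 0.875 m from the base axis. Payload 4.2 kg.
Tool frame: the origin (TCP) lies at the very end of the fingers, on their centre line; the grasp point (between the pads) lies r.pinch_z behind it (r.pinch_z is the distance from the TCP to the grasp point, in m); y points along the fingers, z is the direction in which the jaws open and shut, and the axes are right-handed (so a half turn about y gives the same grasp; the last joint's range is limited). The gripper opens to 87 mm and grips with 3 to 60 N. Pads are 19 mm wide; open, the fingers measure 117 mm over their backs; the gripper's body (75 mm by 190 mm) begins 51 mm behind the grasp point.
Start: joints at [84.259, 22.042, 0.453, 0, -68.411, -14.817], TCP at [0.219, 0.585, 0.223] pointing down, gripper open.
Joint ranges: [-179.83, 179.83], [-69.29, 118.12], [-61.27, 80.66], [-181.25, 117.63], [-171.15, -9.14], [-177.46, 177.46]. Speed limits (degrees/s): [159.86, 159.86, 180, 180, 180, 180].

## Interface

Orientations are given as a 3x3 rotation matrix whose columns are the frame's x, y, z axes.
In Python, from station import sense, capture, camera_params, r gives the robot as it stands.
- The arm moves only by the tool move_arm, never from a script. Its argument "increments" is text: rows parted by semicolons, each of 7 numbers parted by spaces: the closure, from -1 (fully open) to 1 (shut), so that 0 is half open, then the shift along the tool's x, y, z in m, then the turn, a rotation vector about the tool's x, y, z in rad. In form: hand x y z wx wy wz; .... A call has 1 to 8 rows; each row is the pose to reach, as a shift and turn from the pose commanded when the call began, along the tool's axes at that moment; what a row does not reach only later rows make up. A row lasts 1/10 s, in which the tool goes at most 50 mm and 8.59 degrees, less where a joint would pass 70% of its speed; a pose out of reach is approached as far as the arm can. A call with a gripper value outside its range is refused whole. The fingers move at their own pace and stop on an object; the grip force is fixed at half the most. Time passes only in rows, so rows that repeat a pose let the fingers close. It gives the time, the measured TCP pose, the force and the opening at its end, in the units of the state.
- sense(): the state, without advancing time (a new reading comes with each control period).
- capture(name): name is "scene" or "top" or "wrist"; returns (picture, depth): 480x640x3 uint8, red, green, blue; 480x640 float32, m along the optical axis (not along the pixel's ray), 0 where there is no reading.
- camera_params(name): a dict with "fx", "fy", "cx", "cy" (pixels), "xyz" and "orientation" of the camera in the world. Camera axes: x right, y down, z forward; pixel columns grow to the right and rows downward; lengths in m; the calibration is good to about 2 mm. A picture is of the moment at which its call begins: read the wrist's pose just before it. camera_params takes no time and is no camera call; for the wrist camera it gives the pose at the moment of the call.
- r.finish_job(): hands the job in, once; it reports no verdict.
The state is a dict: "time_s": time; "joints": joint angles; "joint_velocities": joint speeds; "effort": joint torques, N m; "tcp_pos": TCP position; "ee_rot": TCP orientation; "wrist_force": force on the tool from outside, world axes, zero at the start; "moment": the same for the moment, N m; "gripper_width": opening from 0.0 (shut) to 1.0 (fully open).
Only numpy, scipy, OpenCV 4.12 (cv2) and the standard library are available. Lean on these libraries where they do the work, as an engineer would, in place of code of your own. Each camera call takes 0.05 s, during which the arm holds its last target.

## Task

Make up the two gift orders from the agate on the stock tray: the honey-yellow bangle and the black ring go into the green box, the milky-white bangle and the red disc pendant into the burgundy box, bangles in the large round recess and the small piece in the small one, each lying flat on the recess floor. Agate chips, so set each piece down gently and never let it drop, and leave the three pieces that were not ordered where they lie on the tray.

Things in the scene. Friction and masses are not known exactly. Their poses are not given: they have to be found in the camera images.
- honey_bangle: Honey-yellow agate bangle: a plain stone ring 70 mm across outside, 54 mm inside (band 8 mm thick, centre of the band 31 mm from the middle), 15 mm high. Lies flat, hole upwards, on the grey felt floor (4 mm above the work surface) of a low navy tray whose rim is 5 mm above that floor; 20 mm or more free around it. Origin: centre of its underside, z up.
- white_bangle: Milky-white agate bangle: a plain stone ring 70 mm across outside, 54 mm inside (band 8 mm thick, centre of the band 31 mm from the middle), 15 mm high. Lies flat, hole upwards, on the grey felt floor (4 mm above the work surface) of a low navy tray whose rim is 5 mm above that floor; 20 mm or more free around it. Origin: centre of its underside, z up.
- black_bangle: Black agate bangle: a plain stone ring 70 mm across outside, 54 mm inside (band 8 mm thick, centre of the band 31 mm from the middle), 15 mm high. Lies flat, hole upwards, on the grey felt floor (4 mm above the work surface) of a low navy tray whose rim is 5 mm above that floor; 20 mm or more free around it. Origin: centre of its underside, z up. Not ordered.
- black_ring: Black agate finger ring (wide thumb ring): 34 mm across outside, 22 mm hole, 14 mm high. Lies flat, hole upwards, on the grey felt floor (4 mm above the work surface) of a low navy tray whose rim is 5 mm above that floor; 20 mm or more free around it. Origin: centre of its underside, z up.
- red_ring: Red agate finger ring (wide thumb ring): 34 mm across outside, 22 mm hole, 14 mm high. Lies flat, hole upwards, on the grey felt floor (4 mm above the work surface) of a low navy tray whose rim is 5 mm above that floor; 20 mm or more free around it. Origin: centre of its underside, z up. Not ordered.
- red_pendant: Red agate disc pendant (a thick stone disc with a small hole in the middle): 42 mm across, 10 mm hole, 13 mm high. Lies flat, hole upwards, on the grey felt floor (4 mm above the work surface) of a low navy tray whose rim is 5 mm above that floor; 20 mm or more free around it. Origin: centre of its underside, z up.
- white_pendant: Milky-white agate disc pendant (a thick stone disc with a small hole in the middle): 42 mm across, 10 mm hole, 13 mm high. Lies flat, hole upwards, on the grey felt floor (4 mm above the work surface) of a low navy tray whose rim is 5 mm above that floor; 20 mm or more free around it. Origin: centre of its underside, z up. Not ordered.
- green_box: Dark green open gift box, fixed, 206 x 136 mm (long side along its x). Cream insert 20 mm above the work surface, box edge no higher, with two round recesses 5 mm deep, lined in the box's colour (floors 15 mm above the work surface): large, 94 mm across, centred at x = -36, y = 0 mm in the box's frame; small, 62 mm across, at x = +52, y = 0. Origin: centre of its underside; x from the large to the small recess, z up.
- burgundy_box: Burgundy (wine red) open gift box, fixed, 206 x 136 mm (long side along its x). Cream insert 20 mm above the work surface, box edge no higher, with two round recesses 5 mm deep, lined in the box's colour (floors 15 mm above the work surface): large, 94 mm across, centred at x = -36, y = 0 mm in the box's frame; small, 62 mm across, at x = +52, y = 0. Origin: centre of its underside; x from the large to the small recess, z up.
Mind the look-alikes: they are no part of the job. Leave any purple or turquoise look-alike of the red_pendant alone.

How it is judged:
By the outcome, as a careful person would: the job done as asked, in the order asked, and still so for the second after the job is handed in, with the robot touching nothing.
It also fails if it takes over 106 s, if anything falls off the work surface, if the arm or the gripper's body presses on something with over 40 N, if the wrist force passes 120 N, or if a joint passes its speed limit or range.

## Working session

There is one attempt and no reset: what is moved stays moved. The work goes in short steps, Python scripts to look and compute and a tool call to move; the robot and the scene stay as the last step left them, time stands still between calls to the robot, and variables do not carry over. Pictures are saved under pics/ and viewed, and the job is handed in when it is done.

Besides the shell and the picture viewer there is one more tool, called after "Call:" as name(argument=value, ...) on one line, values as JSON. move_arm: Moves the arm, as the interface text tells. Its arguments: {"type":"object","properties":{"increments":{"type":"string"}},"required":["increments"]}

```bash
ls; mkdir -p pics
python3 - <<'E'
from station import sense,capture,camera_params,r
import cv2,numpy as np
print(sense()); print(r.pinch_z)
for n in("top","scene"):
    p,d=capture(n); cv2.imwrite(f"pics/{n}0.png",p[:,:,::-1]); np.save(f"pics/{n}0.npy",d); print(n,camera_params(n))
E
```

```text
pics
{'time_s': 0.0, 'joints': array([ 8.42580616e+01,  2.20920686e+01,  3.80009727e-01, -3.06124812e-02,
       -6.84112196e+01, -1.48168555e+01]), 'joint_velocities': array([-0.05251172, -0.05790458,  0.14091852,  0.01449101,  0.01937997,
        0.10839536]), 'effort': array([ 6.45787823e-04, -3.90662277e+01,  1.87404388e+01,  4.21974331e+00,
        1.10194882e-02, -1.90840738e-04]), 'tcp_pos': array([0.21923982, 0.58463981, 0.2214432 ]), 'ee_rot': array([[-9.36243116e-01, -7.09574654e-04, -3.51352138e-01],
       [ 3.51352847e-01, -2.09106479e-03, -9.36240783e-01],
       [-7.03673537e-05, -9.99997562e-01,  2.20705609e-03]]), 'wrist_force': array([-0.3960525 ,  0.74512404,  0.01716896]), 'moment': array([ 0.00719444, -0.0031297 , -0.00939143]), 'gripper_width': 0.9985490975405923}
0.0187
top {'fx': 587.2317701396556, 'fy': 587.2317701396556, 'cx': 311.0612034894972, 'cy': 242.21960874364316, 'xyz': array([ 0.41481707, -0.02538031,  1.0273789 ]), 'orientation': array([[ 0.17637189, -0.96457113,  0.19620268],
       [-0.984323  , -0.17261167,  0.03624148],
       [-0.00109061, -0.19951879, -0.97989339]])}
scene {'fx': 484.0379181943168, 'fy': 484.0379181943168, 'cx': 320.5499531759604, 'cy': 243.7134062575728, 'xyz': array([1.16217012, 0.24911911, 0.65592237]), 'orientation': array([[-0.41137409,  0.6334126 , -0.65540815],
       [ 0.91128142,  0.30031521, -0.28173914],
       [ 0.01837191, -0.71316145, -0.70075903]])}
```

View pics/top0.png

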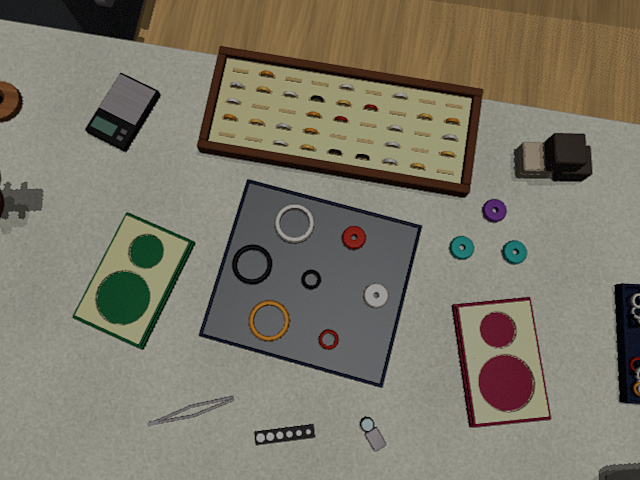

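View pics/scene0.png

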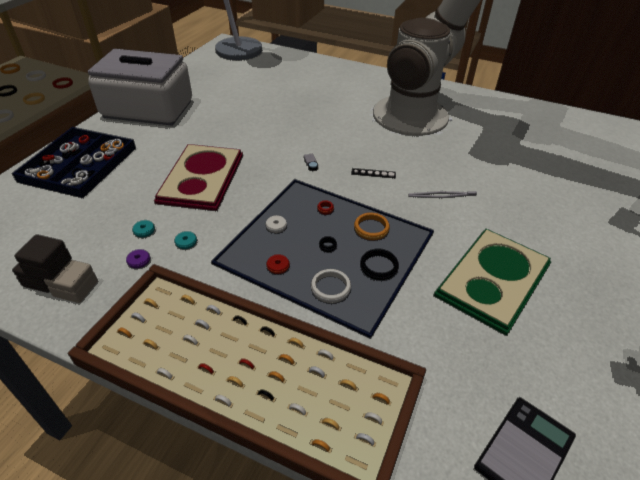

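```bash
cat > h.py <<'E'
import numpy as np,cv2
from station import sense,capture,camera_params,r
def world(n,d,c=None):
    c=c or camera_params(n); v,u=np.mgrid[:480,:640]
    P=np.stack([(u-c['cx'])/c['fx']*d,(v-c['cy'])/c['fy']*d,d],-1)
    return P@c['orientation'].T+c['xyz']
def px(n,u,v,z,c=None):
    c=c or camera_params(n)
    ray=c['orientation']@np.array([(u-c['cx'])/c['fx'],(v-c['cy'])/c['fy'],1.])
    return c['xyz']+ray*(z-c['xyz'][2])/ray[2]
def fitmask(n,m,z,c=None):
    cs,_=cv2.findContours(m.astype(np.uint8),cv2.RETR_EXTERNAL,cv2.CHAIN_APPROX_NONE)
    k=max(cs,key=cv2.contourArea)[:,0]
    W=np.array([px(n,u,v,z,c)[:2] for u,v in k])
    A=np.c_[2*W,np.ones(len(W))]; s=np.linalg.lstsq(A,(W**2).sum(1),rcond=None)[0]
    return s[:2],np.sqrt(s[2]+s[:2]@s[:2])
E
python3 - <<'E'
from h import *
im=cv2.imread('pics/top0.png'); d=np.load('pics/top0.npy'); W=world('top',d)
hsv=cv2.cvtColor(im,cv2.COLOR_BGR2HSV).astype(int)
H,S,V=hsv[...,0],hsv[...,1],hsv[...,2]
print('tray z',W[300,220:235,2].mean(),W[250,330:340,2].mean(),'table',W[400,300:340,2].mean())
def comp(m,u,v,r=40):
    mm=np.zeros_like(m);mm[v-r:v+r,u-r:u+r]=m[v-r:v+r,u-r:u+r]
    return mm
masks={'honey':((S>110)&(H>8)&(H<30),269,320,32,.019),'white':((V>140)&(S<60),294,223,30,.019),'blackb':(V<50,252,264,26,.019),
'blackr':(V<55,311,279,16,.018),'redp':((S>120)&((H<8)|(H>170)),354,237,18,.017),'whitep':((V>140)&(S<60),376,295,18,.017),'redr':((S>120)&((H<8)|(H>170)),328,339,15,.018)}
for k,(m,u,v,rr,z) in masks.items():
    mm=comp(m,u,v,rr); c,R=fitmask('top',mm,z); zz=W[...,2][mm]
    print(k,c.round(4),'R',R.round(4),'ztop',np.percentile(zz,[50,90]).round(4),mm.sum())
m=(H>60)&(H<95)&(S>80)
for nm,mk,cs in (('green',(H>55)&(H<95)&(S>80),((123,297,34),(146,251,24))),('burg',((H>160)|(H<8))&(S>80),((506,382,34),(498,329,24)))):
    out=[]
    for u,v,rr in cs:
        for z in (.015,.02):
            mm=comp(mk,u,v,rr)
            # keep component containing centre
            n,l=cv2.connectedComponents(mm.astype(np.uint8)); mm=l==l[v,u]
            c,R=fitmask('top',mm,z); print(nm,z,c.round(4),R.round(4),W[v,u,2].round(4)); 
            out.append(c)
    print('dist',np.linalg.norm(out[0]-out[2]),np.degrees(np.arctan2(*(out[2]-out[0])[::-1])))
cv2.imwrite('pics/crop.png',cv2.resize(im[170:400,190:430],(720,690)[:2])[:600])
a=cv2.resize(im[175:375,190:430],(720,600),interpolation=cv2.INTER_CUBIC);cv2.imwrite('pics/crop.png',a)
E
```

```text
tray z 0.005513431130956518 0.0040801563599297316 table 0.0012709597412550676
honey [0.4704 0.0591] R 0.0339 ztop [0.0194 0.0219] 536
white [0.6469 0.0477] R 0.0319 ztop [0.0196 0.0223] 353
blackb [0.5604 0.1068] R 0.0343 ztop [0.019  0.0219] 608
blackr [0.5524 0.0012] R 0.0165 ztop [0.0178 0.0204] 199
redp [ 0.6391 -0.0598] R 0.0202 ztop [0.0178 0.0202] 415
whitep [ 0.5459 -0.1142] R 0.0182 ztop [0.0181 0.0206] 340
redr [ 0.457 -0.046] R 0.0158 ztop [0.0181 0.0208] 167
green 0.015 [0.4649 0.3149] 0.0445 0.017
green 0.02 [0.4647 0.3132] 0.0443 0.017
green 0.015 [0.5513 0.294 ] 0.0284 0.0166
green 0.02 [0.5506 0.2924] 0.0283 0.0166
dist 0.0888085979478234 -13.602451269676607
burg 0.015 [ 0.4389 -0.351 ] 0.0447 0.0171
burg 0.02 [ 0.4388 -0.3494] 0.0445 0.0171
burg 0.015 [ 0.5238 -0.327 ] 0.0289 0.0192
burg 0.02 [ 0.5233 -0.3255] 0.0287 0.0192
dist 0.08825070465425851 15.792725942554615
```

View pics/crop.png

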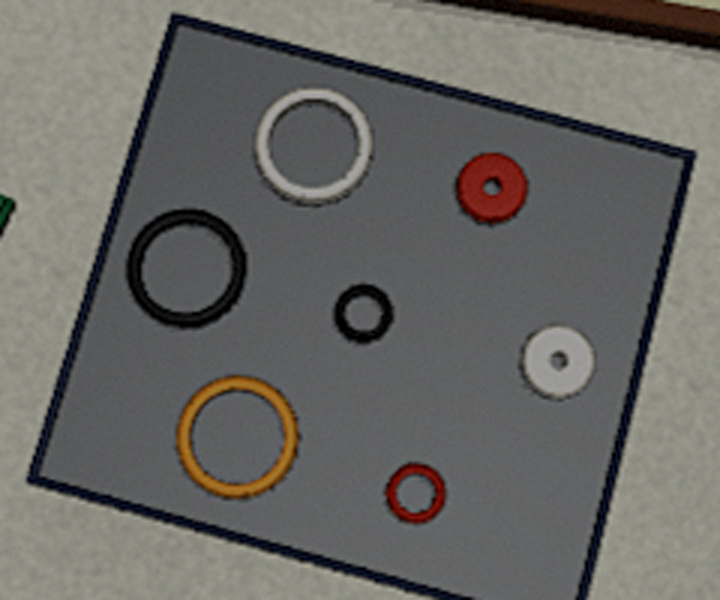

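The tray pieces match their descriptions. In the 3x crop the honey bangle is at (237,437), the white bangle at (314,146), the black ring at (362,314) and the red pendant at (491,188). The purple and turquoise discs are off the tray, so I'm leaving them. The white pendant, red ring and black bangle weren't ordered.

```bash
cat >> h.py <<'E'
def go(x,y,z):
    s=sense(); d=np.array([x,y,z])-s['tcp_pos']; print('delta',(s['ee_rot'].T@d).round(4),'tcp',s['tcp_pos'].round(4),'w',round(s['gripper_width'],3),'F',s['wrist_force'].round(1),'t',s['time_s'])
E
python3 -c "
from h import *
go(.4704,.0591,.12)"
```

```text
delta [-0.4198  0.1024  0.4037] tcp [0.2193 0.5847 0.2216] w 1.004 F [ 1.1 -0.2  0.6] t 0.1
```

Call:
move_arm(increments="-1 -0.035 0.009 0.034 0 0 0;-1 -0.07 0.018 0.068 0 0 0;-1 -0.105 0.027 0.102 0 0 0;-1 -0.14 0.036 0.136 0 0 0;-1 -0.175 0.045 0.17 0 0 0;-1 -0.21 0.054 0.204 0 0 0;-1 -0.245 0.06 0.238 0 0 0;-1 -0.28 0.068 0.272 0 0 0")

```text
time_s: 0.9
tcp_pos: [0.3864, 0.2303, 0.1544]
ee_rot: [[-0.937, 0.0, -0.35], [0.35, 0.0, -0.937], [-0.0, -1.0, -0.0]]
wrist_force: [1.4, 0.9, -0.4]
gripper_width: 1.001
```

Call:
move_arm(increments="-1 -0.035 0.009 0.034 0 0 0;-1 -0.07 0.018 0.068 0 0 0;-1 -0.105 0.027 0.102 0 0 0;-1 -0.13 0.033 0.125 0 0 0;-1 -0.14 0.034 0.132 0 0 0;-1 -0.14 0.034 0.132 0 0 0;-1 -0.14 0.034 0.132 0 0 0;-1 -0.14 0.034 0.132 0 0 0")

```text
time_s: 1.7
tcp_pos: [0.4706, 0.0605, 0.1208]
ee_rot: [[-0.937, 0.0, -0.35], [0.35, 0.0, -0.937], [-0.0, -1.0, -0.0]]
wrist_force: [-0.5, -0.3, 0.1]
gripper_width: 1.0
```

Run:
```python
from h import *
go(.4704,.0591,.0105)
print(sense()['joints'].round(1))
c=camera_params('wrist'); p,d=capture('wrist'); cv2.imwrite('pics/w1.png',p[:,:,::-1]); np.save('pics/w1.npy',d); print(c)
```

```text
delta [-0.0003  0.1103  0.0015] tcp [0.4706 0.0605 0.1208] w 1.0 F [-0.5 -0.3  0.1] t 1.7
[ 27.   13.6 -28.4  -0.  -48.   42.5]
{'fx': 365.68383253683726, 'fy': 365.68383253683726, 'cx': 323.76499515265334, 'cy': 241.15468529809235, 'xyz': array([0.54093598, 0.03499687, 0.28239582]), 'orientation': array([[-3.48441435e-01, -9.01552683e-01, -2.56498200e-01],
       [-9.37330537e-01,  3.35192769e-01,  9.51697021e-02],
       [ 1.75841557e-04,  2.73584663e-01, -9.61847910e-01]])}
```

View pics/w1.png

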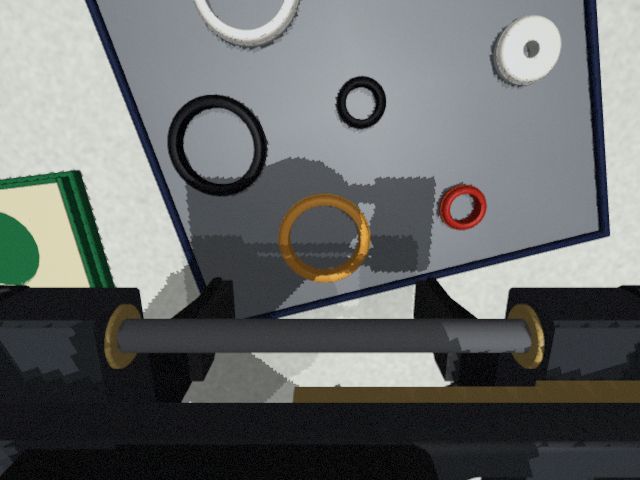

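The wrist view shows the honey bangle at (325,237), between the open fingers. I'll cross-check its centre from this camera.

Run:
```python
from h import *
c={'fx':365.6838,'fy':365.6838,'cx':323.765,'cy':241.1547,'xyz':np.array([0.54093598, 0.03499687, 0.28239582]),'orientation':np.array([[-3.48441435e-01, -9.01552683e-01, -2.56498200e-01],
       [-9.37330537e-01,  3.35192769e-01,  9.51697021e-02],
       [ 1.75841557e-04,  2.73584663e-01, -9.61847910e-01]])}
im=cv2.imread('pics/w1.png');hsv=cv2.cvtColor(im,cv2.COLOR_BGR2HSV).astype(int);H,S,V=[hsv[...,i] for i in range(3)]
def f(m,u,v,r,z):
    mm=np.zeros((480,640),bool);mm[v-r:v+r,u-r:u+r]=m[v-r:v+r,u-r:u+r]
    return fitmask('w',mm,z,c)
print(f((S>110)&(H>8)&(H<30),325,237,52,.019))
print(f(V<60,361,102,30,.018))
W=world('w',np.load('pics/w1.npy'),c)
print('tray',np.median(W[60:90,420:480,2]),'honey top',np.median(W[...,2][200:275,280:370][((S>110)&(H>8)&(H<30))[200:275,280:370]]))
```

```text
(array([0.47217437, 0.06034404]), np.float64(0.033949781567780606))
(array([0.55325575, 0.00358123]), np.float64(0.016325971994043748))
tray 0.0035009691365940065 honey top 0.017895146765128322
```

Call:
move_arm(increments="-1 0 0.03 0 0 0 0;-1 0 0.06 0 0 0 0;-1 0 0.085 0 0 0 0;-1 0 0.1 0 0 0 0;-1 0 0.107 0 0 0 0;-1 0 0.11 0 0 0 0;-1 0 0.11 0 0 0 0;-1 0 0.11 0 0 0 0")

```text
time_s: 2.55
tcp_pos: [0.4715, 0.0599, 0.0114]
ee_rot: [[-0.937, 0.002, -0.351], [0.351, 0.001, -0.937], [-0.001, -1.0, -0.001]]
wrist_force: [0.5, 0.3, -0.3]
gripper_width: 0.998
```

Call:
move_arm(increments="1 0 0 0 0 0 0;1 0 0 0 0 0 0;1 0 0 0 0 0 0;1 0 0 0 0 0 0;1 0 0 0 0 0 0;1 0 0 0 0 0 0;1 0 0 0 0 0 0")

```text
time_s: 3.25
tcp_pos: [0.4711, 0.0595, 0.0109]
ee_rot: [[-0.936, 0.001, -0.351], [0.351, 0.0, -0.936], [-0.0, -1.0, -0.0]]
wrist_force: [-2.2, -0.6, 5.5]
gripper_width: 0.796
```

Call:
move_arm(increments="1 0 -0.005 0 0 0 0;1 0 -0.015 0 0 0 0;1 0 -0.03 0 0 0 0;1 0 -0.05 0 0 0 0;1 0 -0.06 0 0 0 0;1 0 -0.06 0 0 0 0;1 0 -0.06 0 0 0 0")

```text
time_s: 3.95
tcp_pos: [0.4705, 0.0594, 0.0704]
ee_rot: [[-0.936, -0.0, -0.351], [0.351, 0.0, -0.936], [0.0, -1.0, -0.0]]
wrist_force: [-1.2, -0.7, -1.3]
gripper_width: 0.795
```

Run:
```python
from h import *
go(.465,.314,.07)
p,d=capture('wrist'); cv2.imwrite('pics/w2.png',p[:,:,::-1])
```

```text
delta [ 0.0946  0.0004 -0.2365] tcp [0.4705 0.0594 0.0704] w 0.795 F [-1.2 -0.7 -1.3] t 3.95
```

View pics/w2.png

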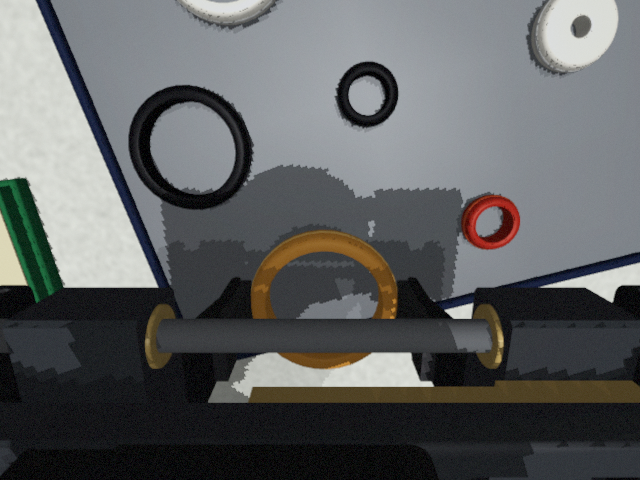

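The honey bangle is held level at (324,300) in the wrist view. Carrying it to the green box.

Call:
move_arm(increments="1 0.008 0 -0.02 0 0 0;1 0.02 0 -0.05 0 0 0;1 0.036 0 -0.09 0 0 0;1 0.052 0 -0.13 0 0 0;1 0.068 0 -0.17 0 0 0;1 0.082 0 -0.205 0 0 0;1 0.091 0 -0.228 0 0 0;1 0.095 0 -0.236 0 0 0")

```text
time_s: 4.8
tcp_pos: [0.4643, 0.3159, 0.0692]
ee_rot: [[-0.937, -0.001, -0.349], [0.349, -0.001, -0.937], [0.0, -1.0, 0.001]]
wrist_force: [-0.6, -0.3, -0.7]
gripper_width: 0.791
```

Call:
move_arm(increments="1 0 0 0 0 0 0;1 0 0 0 0 0 0;1 0 0 0 0 0 0")

```text
time_s: 5.1
tcp_pos: [0.4645, 0.3122, 0.0702]
ee_rot: [[-0.936, -0.001, -0.353], [0.353, -0.001, -0.936], [0.001, -1.0, 0.001]]
wrist_force: [-0.3, 0.3, 0.6]
gripper_width: 0.794
```

Run:
```python
from h import *
go(.465,.314,.0225)
p,d=capture('wrist'); cv2.imwrite('pics/w3.png',p[:,:,::-1])
```

```text
delta [ 0.0002  0.0477 -0.0019] tcp [0.4645 0.3122 0.0702] w 0.794 F [-0.3  0.3  0.6] t 5.1
```

View pics/w3.png

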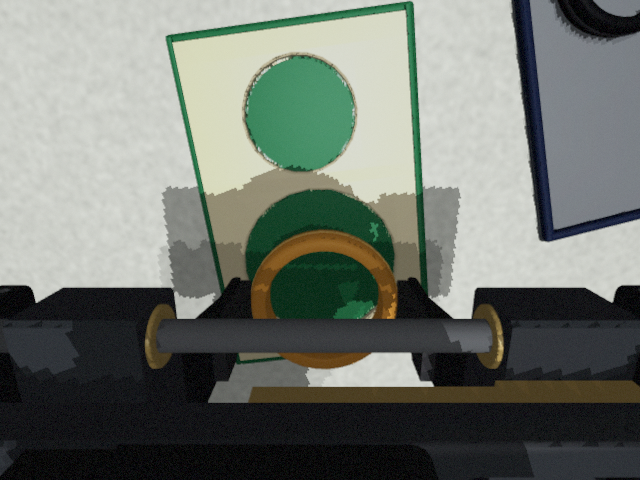

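Call:
move_arm(increments="1 0 0.01 -0.001 0 0 0;1 0 0.022 -0.001 0 0 0;1 0 0.032 -0.001 0 0 0;1 0 0.039 -0.001 0 0 0;1 0 0.043 -0.001 0 0 0;1 0 0.045 -0.001 0 0 0;1 0 0.045 -0.001 0 0 0;1 0 0.045 -0.001 0 0 0")

```text
time_s: 5.95
tcp_pos: [0.4653, 0.315, 0.0259]
ee_rot: [[-0.936, 0.001, -0.351], [0.351, 0.0, -0.936], [-0.0, -1.0, -0.001]]
wrist_force: [0.4, -0.6, -1.2]
gripper_width: 0.792
```

Call:
move_arm(increments="1 0 0.0005 0 0 0 0;1 0 0.001 0 0 0 0;1 0 0.0015 0 0 0 0;1 0 0.002 0 0 0 0;1 0 0.002 0 0 0 0;1 0 0.002 0 0 0 0")

```text
time_s: 6.55
tcp_pos: [0.4651, 0.3147, 0.0236]
ee_rot: [[-0.936, 0.0, -0.351], [0.351, 0.0, -0.936], [-0.0, -1.0, -0.0]]
wrist_force: [-0.3, -0.0, -0.1]
gripper_width: 0.794
```

Call:
move_arm(increments="1 0 0.0005 0 0 0 0;1 0 0.001 0 0 0 0;1 0 0.001 0 0 0 0;1 0 0.001 0 0 0 0")

```text
time_s: 6.95
tcp_pos: [0.4651, 0.3147, 0.0225]
ee_rot: [[-0.936, -0.0, -0.351], [0.351, -0.0, -0.936], [0.0, -1.0, 0.0]]
wrist_force: [0.1, -1.2, -0.1]
gripper_width: 0.795
```

```bash
python3 -c "
from h import *
go(.465,.314,.0219)"
```

```text
delta [-0.0001  0.0006  0.0007] tcp [0.4651 0.3147 0.0225] w 0.795 F [ 0.1 -1.2 -0.1] t 6.95
```

Call:
move_arm(increments="1 0 0.0005 0 0 0 0;1 0 0.0005 0 0 0 0;1 0 0.0005 0 0 0 0")

```text
time_s: 7.25
tcp_pos: [0.4651, 0.3147, 0.0221]
ee_rot: [[-0.936, 0.0, -0.351], [0.351, 0.0, -0.936], [-0.0, -1.0, -0.0]]
wrist_force: [0.1, -0.3, -0.1]
gripper_width: 0.793
```

Call:
move_arm(increments="1 0 0.0005 0 0 0 0;1 0 0.0005 0 0 0 0;1 0 0.0005 0 0 0 0")

```text
time_s: 7.55
tcp_pos: [0.4651, 0.3147, 0.022]
ee_rot: [[-0.936, 0.0, -0.351], [0.351, 0.0, -0.936], [-0.0, -1.0, -0.0]]
wrist_force: [-0.3, -0.6, 4.3]
gripper_width: 0.791
```

Contact: 4.3 N at the height I predicted. Releasing.

Call:
move_arm(increments="-0.7 0 0 0 0 0 0;-0.85 0 0 0 0 0 0;-0.95 0 0 0 0 0 0;-1 0 0 0 0 0 0;-1 0 0 0 0 0 0;-1 0 -0.02 0 0 0 0;-1 0 -0.05 0 0 0 0;-1 0 -0.08 0 0 0 0")

```text
time_s: 8.35
tcp_pos: [0.4648, 0.3144, 0.1019]
ee_rot: [[-0.936, -0.001, -0.351], [0.351, -0.001, -0.936], [0.0, -1.0, 0.002]]
wrist_force: [0.2, 1.0, -0.3]
gripper_width: 1.003
```

Run:
```python
from h import *
go(.553,.0025,.09)
p,d=capture('wrist'); cv2.imwrite('pics/w4.png',p[:,:,::-1])
```

```text
delta [-0.1921  0.0122  0.261 ] tcp [0.4648 0.3144 0.1019] w 1.003 F [ 0.2  1.  -0.3] t 8.35
```

View pics/w4.png

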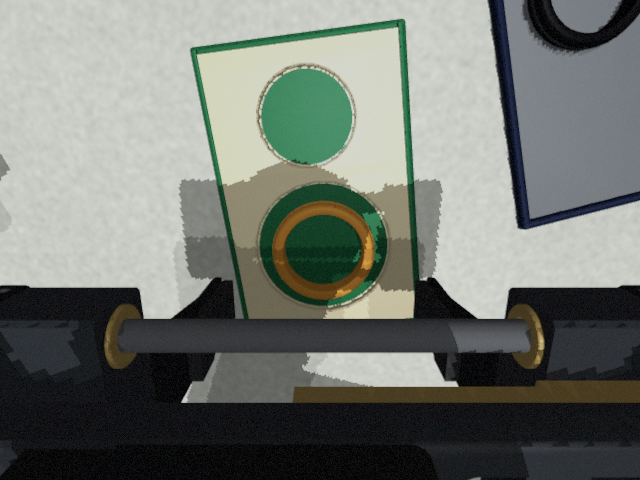

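The honey bangle lies flat in the large recess, at (323,250) against a recess centre of (322,245). The black ring is next.

Call:
move_arm(increments="-0.5 -0.03 0 0.04 0 0 0;-0.5 -0.06 0 0.08 0 0 0;-0.5 -0.09 0 0.12 0 0 0;-0.5 -0.117 0.003 0.16 0 0 0;-0.5 -0.147 0.005 0.2 0 0 0;-0.5 -0.17 0.008 0.23 0 0 0;-0.5 -0.185 0.01 0.252 0 0 0;-0.5 -0.192 0.012 0.261 0 0 0")

```text
time_s: 9.2
tcp_pos: [0.5534, 0.0006, 0.0892]
ee_rot: [[-0.935, -0.0, -0.354], [0.354, -0.0, -0.935], [0.0, -1.0, 0.0]]
wrist_force: [0.0, 0.8, -0.0]
gripper_width: 0.753
```

Call:
move_arm(increments="-0.5 0 0 0 0 0 0;-0.5 0 0 0 0 0 0;-0.5 0 0 0 0 0 0;-0.5 0 0 0 0 0 0")

```text
time_s: 9.6
tcp_pos: [0.5532, 0.0041, 0.0897]
ee_rot: [[-0.937, 0.0, -0.349], [0.349, 0.0, -0.937], [-0.0, -1.0, -0.0]]
wrist_force: [-0.3, -0.7, -0.2]
gripper_width: 0.755
```

Run:
```python
from h import *
go(.553,.0025,.0105)
p,d=capture('wrist'); cv2.imwrite('pics/w5.png',p[:,:,::-1])
```

```text
delta [-0.0004  0.0792  0.0016] tcp [0.5532 0.0041 0.0897] w 0.755 F [-0.3 -0.7 -0.2] t 9.6
```

View pics/w5.png

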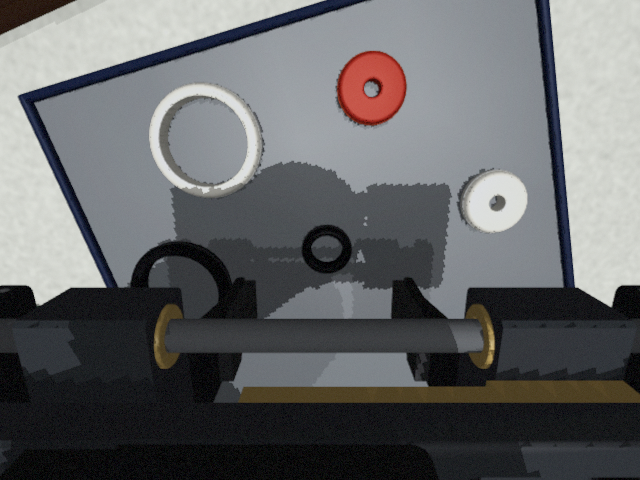

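Call:
move_arm(increments="-0.5 0 0.025 0.0005 0 0 0;-0.5 0 0.05 0.0005 0 0 0;-0.5 0 0.065 0.0005 0 0 0;-0.5 0 0.074 0.0005 0 0 0;-0.5 0 0.079 0.0005 0 0 0;-0.5 0 0.079 0.0005 0 0 0;-0.5 0 0.079 0.0005 0 0 0")

```text
time_s: 10.35
tcp_pos: [0.5537, 0.0027, 0.0113]
ee_rot: [[-0.936, 0.001, -0.351], [0.351, 0.0, -0.936], [-0.001, -1.0, -0.001]]
wrist_force: [-0.1, -0.2, -0.0]
gripper_width: 0.749
```

Call:
move_arm(increments="0 0 0 0 0 0 0;0.1 0 0 0 0 0 0;1 0 0 0 0 0 0;1 0 0 0 0 0 0;1 0 0 0 0 0 0;1 0 0 0 0 0 0;1 0 0 0 0 0 0;1 0 0 0 0 0 0")

```text
time_s: 11.15
tcp_pos: [0.5531, 0.0024, 0.0107]
ee_rot: [[-0.936, 0.0, -0.351], [0.351, -0.0, -0.936], [-0.0, -1.0, -0.0]]
wrist_force: [-0.8, -0.0, 1.9]
gripper_width: 0.377
```

Call:
move_arm(increments="1 0 -0.005 0 0 0 0;1 0 -0.015 0 0 0 0;1 0 -0.03 0 0 0 0;1 0 -0.05 0 0 0 0;1 0 -0.06 0 0 0 0;1 0 -0.06 0 0 0 0;1 0 -0.06 0 0 0 0")

```text
time_s: 11.85
tcp_pos: [0.5527, 0.0024, 0.0704]
ee_rot: [[-0.936, -0.0, -0.351], [0.351, 0.0, -0.936], [0.0, -1.0, -0.0]]
wrist_force: [-0.1, 0.5, -0.4]
gripper_width: 0.381
```

Run:
```python
from h import *
go(.551,.293,.07)
p,d=capture('wrist'); cv2.imwrite('pics/w6.png',p[:,:,::-1])
```

```text
delta [ 0.1037  0.0005 -0.2715] tcp [0.5527 0.0024 0.0704] w 0.381 F [-0.1  0.5 -0.4] t 11.85
```

View pics/w6.png

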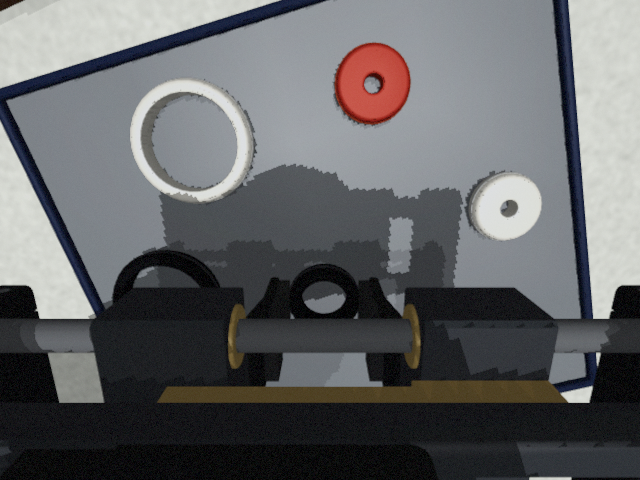

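The black ring is held at (324,291). Carrying it to the small green recess.

Call:
move_arm(increments="1 0.008 0 -0.02 0 0 0;1 0.02 0 -0.053 0 0 0;1 0.036 0 -0.095 0 0 0;1 0.053 0 -0.14 0 0 0;1 0.07 0 -0.185 0 0 0;1 0.087 0 -0.228 0 0 0;1 0.098 0 -0.258 0 0 0;1 0.1035 0 -0.271 0 0 0")

```text
time_s: 12.7
tcp_pos: [0.5507, 0.2953, 0.0691]
ee_rot: [[-0.937, -0.001, -0.348], [0.348, -0.001, -0.937], [0.001, -1.0, 0.001]]
wrist_force: [0.5, -0.8, -0.4]
gripper_width: 0.378
```

Call:
move_arm(increments="1 0 0 0 0 0 0;1 0 0 0 0 0 0;1 0 0 0 0 0 0;1 0 0 0 0 0 0;1 0 0 0 0 0 0;1 0 0 0 0 0 0")

```text
time_s: 13.3
tcp_pos: [0.5515, 0.2919, 0.0708]
ee_rot: [[-0.936, 0.0, -0.352], [0.352, 0.0, -0.936], [-0.0, -1.0, -0.0]]
wrist_force: [0.1, 0.2, 0.3]
gripper_width: 0.379
```

Run:
```python
from h import *
go(.551,.293,.0217)
p,d=capture('wrist'); cv2.imwrite('pics/w7.png',p[:,:,::-1])
```

```text
delta [ 0.0008  0.0491 -0.0009] tcp [0.5515 0.2919 0.0708] w 0.379 F [0.1 0.2 0.3] t 13.3
```

View pics/w7.png

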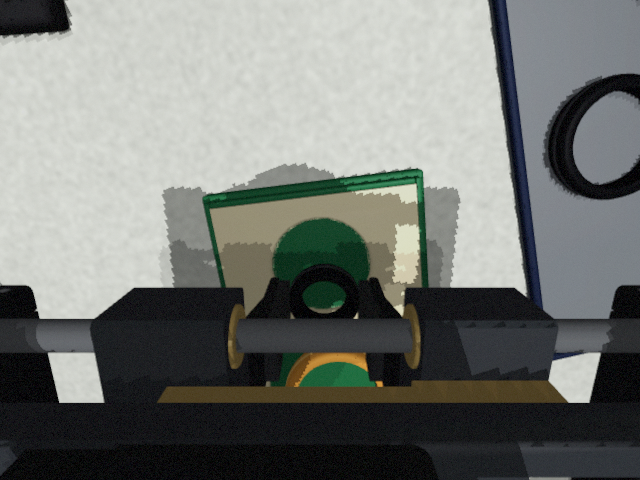

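Call:
move_arm(increments="1 0 0.01 -0.001 0 0 0;1 0 0.022 -0.001 0 0 0;1 0 0.033 -0.001 0 0 0;1 0 0.041 -0.001 0 0 0;1 0 0.045 -0.001 0 0 0;1 0 0.047 -0.001 0 0 0;1 0 0.047 -0.001 0 0 0;1 0 0.047 -0.001 0 0 0")

```text
time_s: 14.15
tcp_pos: [0.552, 0.2937, 0.024]
ee_rot: [[-0.936, 0.001, -0.351], [0.351, 0.001, -0.936], [-0.001, -1.0, -0.001]]
wrist_force: [0.4, 0.0, -0.5]
gripper_width: 0.376
```

Call:
move_arm(increments="1 0 0.0005 0 0 0 0;1 0 0.001 0 0 0 0;1 0 0.001 0 0 0 0;1 0 0.001 0 0 0 0;1 0 0.001 0 0 0 0")

```text
time_s: 14.65
tcp_pos: [0.5517, 0.2935, 0.0226]
ee_rot: [[-0.936, 0.0, -0.351], [0.351, 0.0, -0.936], [-0.0, -1.0, -0.0]]
wrist_force: [0.3, -0.8, -0.8]
gripper_width: 0.38
```

Call:
move_arm(increments="1 0 0.0005 0 0 0 0;1 0 0.0005 0 0 0 0;1 0 0.0005 0 0 0 0")

```text
time_s: 14.95
tcp_pos: [0.5516, 0.2934, 0.022]
ee_rot: [[-0.936, -0.0, -0.351], [0.351, -0.0, -0.936], [0.0, -1.0, 0.0]]
wrist_force: [0.1, -0.1, 0.1]
gripper_width: 0.375
```

Call:
move_arm(increments="1 0 0.0005 0 0 0 0;1 0 0.0005 0 0 0 0;1 0 0.0005 0 0 0 0")

```text
time_s: 15.25
tcp_pos: [0.5517, 0.2935, 0.0217]
ee_rot: [[-0.936, 0.0, -0.351], [0.351, 0.0, -0.936], [-0.0, -1.0, -0.0]]
wrist_force: [-1.0, -0.8, 0.7]
gripper_width: 0.375
```

Call:
move_arm(increments="1 0 0.0004 0 0 0 0;1 0 0.0004 0 0 0 0;1 0 0.0004 0 0 0 0")

```text
time_s: 15.55
tcp_pos: [0.5517, 0.2935, 0.0217]
ee_rot: [[-0.936, 0.0, -0.351], [0.351, 0.0, -0.936], [-0.0, -1.0, -0.0]]
wrist_force: [-1.9, -0.8, 5.9]
gripper_width: 0.376
```

Contact at 5.9 N. Releasing.

Call:
move_arm(increments="0.1 0 0 0 0 0 0;0 0 0 0 0 0 0;-0.2 0 0 0 0 0 0;-0.4 0 0 0 0 0 0;-0.4 0 0 0 0 0 0;-0.4 0 -0.02 0 0 0 0;-0.4 0 -0.05 0 0 0 0;-0.4 0 -0.09 0 0 0 0")

```text
time_s: 16.35
tcp_pos: [0.5505, 0.2926, 0.11]
ee_rot: [[-0.936, -0.004, -0.351], [0.351, -0.003, -0.936], [0.003, -1.0, 0.004]]
wrist_force: [0.6, 0.7, -1.2]
gripper_width: 0.697
```

Call:
move_arm(increments="-1 0 0 0 0 0 0;-1 0 0 0 0 0 0")

```text
time_s: 16.55
tcp_pos: [0.552, 0.2939, 0.1123]
ee_rot: [[-0.936, 0.002, -0.351], [0.351, 0.002, -0.936], [-0.001, -1.0, -0.003]]
wrist_force: [-0.2, 0.6, -1.5]
gripper_width: 0.806
```

Run:
```python
from h import *
go(.647,.048,.11)
p,d=capture('wrist'); cv2.imwrite('pics/w8.png',p[:,:,::-1])
```

```text
delta [-0.1754  0.002   0.1968] tcp [0.552  0.2939 0.1123] w 0.806 F [-0.2  0.6 -1.5] t 16.55
```

View pics/w8.png

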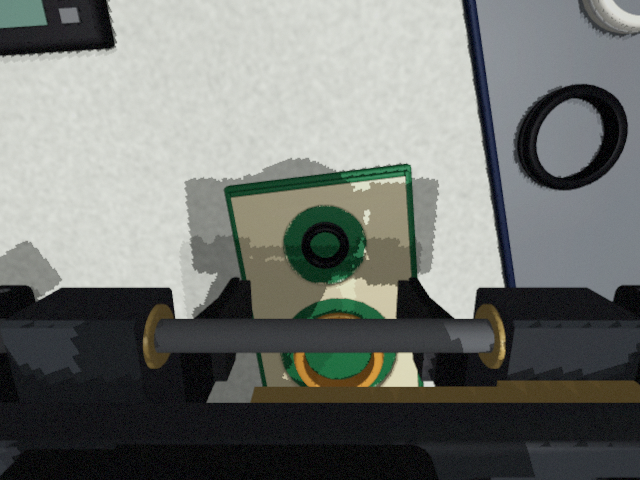

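The black ring is centred and flat at (325,244) in the small recess. The white bangle is next.

Call:
move_arm(increments="-1 -0.027 0 0.03 0 0 0;-1 -0.054 0 0.06 0 0 0;-1 -0.08 0 0.09 0 0 0;-1 -0.107 0 0.12 0 0 0;-1 -0.134 0 0.15 0 0 0;-1 -0.156 0 0.175 0 0 0;-1 -0.17 0 0.19 0 0 0;-1 -0.175 0 0.196 0 0 0")

```text
time_s: 17.4
tcp_pos: [0.6462, 0.0462, 0.1091]
ee_rot: [[-0.935, -0.003, -0.354], [0.354, -0.001, -0.935], [0.003, -1.0, 0.002]]
wrist_force: [-0.7, -0.3, 0.0]
gripper_width: 1.003
```

Call:
move_arm(increments="-1 0 0 0 0 0 0;-1 0 0 0 0 0 0;-1 0 0 0 0 0 0;-1 0 0 0 0 0 0;-1 0 0 0 0 0 0")

```text
time_s: 17.9
tcp_pos: [0.6465, 0.0494, 0.1113]
ee_rot: [[-0.937, 0.0, -0.35], [0.35, 0.0, -0.937], [-0.0, -1.0, -0.0]]
wrist_force: [-1.2, -0.3, -0.1]
gripper_width: 1.001
```

Run:
```python
from h import *
go(.647,.048,.0107)
c=camera_params('wrist');p,d=capture('wrist'); im=p[:,:,::-1].copy();cv2.imwrite('pics/w9.png',im)
hsv=cv2.cvtColor(im,cv2.COLOR_BGR2HSV).astype(int);H,S,V=[hsv[...,i] for i in range(3)]
W=world('w',d,c)
def f(m,z):
    n,l,st,ce=cv2.connectedComponentsWithStats(m.astype(np.uint8))
    for i in range(1,n):
        if st[i,4]>300: 
            try:print(ce[i].round(),st[i,4],fitmask('w',l==i,z,c))
            except Exception as e:print(e)
Z=W[...,2]
m=(Z>.013)&(Z<.023); m[280:]=0; f(cv2.morphologyEx(m.astype(np.uint8),cv2.MORPH_OPEN,np.ones((3,3)))>0,.019)
```

```text
delta [-0.0009  0.1006  0.0011] tcp [0.6465 0.0494 0.1113] w 1.001 F [-1.2 -0.3 -0.1] t 17.9
[146.  61.] 37372 (array([0.77138123, 0.09350594]), np.float64(0.09963203436620842))
[469. 199.] 2425 (array([ 0.64171624, -0.0566831 ]), np.float64(0.019743888899283857))
[324. 236.] 2586 (array([0.64924956, 0.04852689]), np.float64(0.033196278822173984))
[571. 273.] 510 (array([ 0.55915173, -0.11317823]), np.float64(0.011378104350845747))
```

View pics/w9.png

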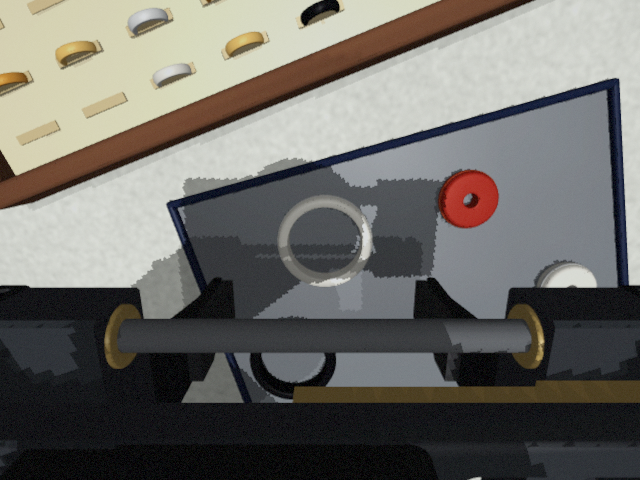

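The white bangle is at (324,240), between the fingers. The red pendant at (469,199) stays clear of them.

Call:
move_arm(increments="-1 -0.0015 0.03 0.0005 0 0 0;-1 -0.0015 0.06 0.0005 0 0 0;-1 -0.0015 0.08 0.0005 0 0 0;-1 -0.0015 0.093 0.0005 0 0 0;-1 -0.0015 0.1 0.0005 0 0 0;-1 -0.0015 0.1005 0.0005 0 0 0;-1 -0.0015 0.1005 0.0005 0 0 0;-1 -0.0015 0.1005 0.0005 0 0 0")

```text
time_s: 18.75
tcp_pos: [0.6488, 0.0477, 0.012]
ee_rot: [[-0.936, 0.002, -0.351], [0.351, 0.001, -0.936], [-0.002, -1.0, -0.001]]
wrist_force: [-0.5, 0.3, 0.3]
gripper_width: 1.004
```

Call:
move_arm(increments="-0.8 0 0 0 0 0 0;1 0 0 0 0 0 0;1 0 0 0 0 0 0;1 0 0 0 0 0 0;1 0 0 0 0 0 0;1 0 0 0 0 0 0;1 0 0 0 0 0 0")

```text
time_s: 19.45
tcp_pos: [0.6481, 0.0475, 0.011]
ee_rot: [[-0.936, 0.001, -0.351], [0.351, 0.0, -0.936], [-0.0, -1.0, -0.0]]
wrist_force: [-1.0, 0.1, 4.2]
gripper_width: 0.797
```

Call:
move_arm(increments="1 0 -0.005 0 0 0 0;1 0 -0.015 0 0 0 0;1 0 -0.03 0 0 0 0;1 0 -0.05 0 0 0 0;1 0 -0.06 0 0 0 0;1 0 -0.06 0 0 0 0;1 0 -0.06 0 0 0 0")

```text
time_s: 20.15
tcp_pos: [0.6476, 0.0475, 0.0707]
ee_rot: [[-0.936, -0.0, -0.351], [0.351, 0.0, -0.936], [0.0, -1.0, -0.0]]
wrist_force: [0.4, 0.2, -0.8]
gripper_width: 0.796
```

Run:
```python
from h import *
go(.439,-.350,.07)
p,d=capture('wrist'); cv2.imwrite('pics/w10.png',p[:,:,::-1])
print(sense()['joints'].round(1))
```

```text
delta [0.0556 0.0006 0.4455] tcp [0.6476 0.0475 0.0707] w 0.796 F [ 0.4  0.2 -0.8] t 20.15
[ 18.4  32.   -6.5  -0.  -51.5  51. ]
```

View pics/w10.png

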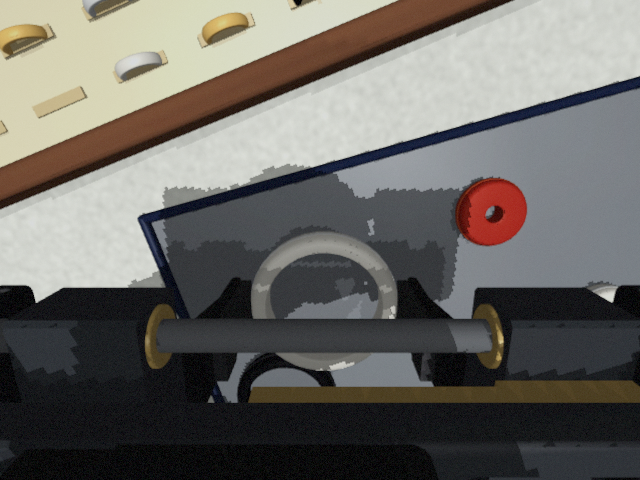

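The white bangle is held level. Carrying it to the burgundy box.

Call:
move_arm(increments="1 0.002 0 0.015 0 0 0;1 0.005 0 0.04 0 0 0;1 0.01 0 0.08 0 0 0;1 0.015 0 0.12 0 0 0;1 0.02 0 0.16 0 0 0;1 0.025 0 0.2 0 0 0;1 0.03 0 0.24 0 0 0;1 0.035 0 0.28 0 0 0")

```text
time_s: 21.0
tcp_pos: [0.5145, -0.2041, 0.0699]
ee_rot: [[-0.936, -0.002, -0.351], [0.351, 0.0, -0.936], [0.002, -1.0, 0.0]]
wrist_force: [0.5, 0.4, -1.2]
gripper_width: 0.797
```

Call:
move_arm(increments="1 0.005 0 0.04 0 0 0;1 0.01 0 0.08 0 0 0;1 0.014 0 0.115 0 0 0;1 0.018 0 0.145 0 0 0;1 0.02 0 0.16 0 0 0;1 0.0205 0 0.165 0 0 0;1 0.0205 0 0.165 0 0 0;1 0.0205 0 0.165 0 0 0")

```text
time_s: 21.8
tcp_pos: [0.44, -0.349, 0.0705]
ee_rot: [[-0.937, -0.0, -0.35], [0.35, 0.0, -0.937], [0.0, -1.0, -0.0]]
wrist_force: [-1.1, 0.7, -0.6]
gripper_width: 0.795
```

Call:
move_arm(increments="1 0 0 0 0 0 0;1 0 0 0 0 0 0;1 0 0 0 0 0 0")

```text
time_s: 22.1
tcp_pos: [0.4401, -0.3491, 0.0707]
ee_rot: [[-0.937, 0.0, -0.35], [0.35, -0.0, -0.937], [-0.0, -1.0, -0.0]]
wrist_force: [0.8, 0.1, -0.8]
gripper_width: 0.793
```

Run:
```python
from h import *
go(.439,-.350,.022)
p,d=capture('wrist'); cv2.imwrite('pics/w11.png',p[:,:,::-1])
```

```text
delta [0.0007 0.0487 0.0012] tcp [ 0.4401 -0.3491  0.0707] w 0.793 F [ 0.8  0.1 -0.8] t 22.1
```

View pics/w11.png

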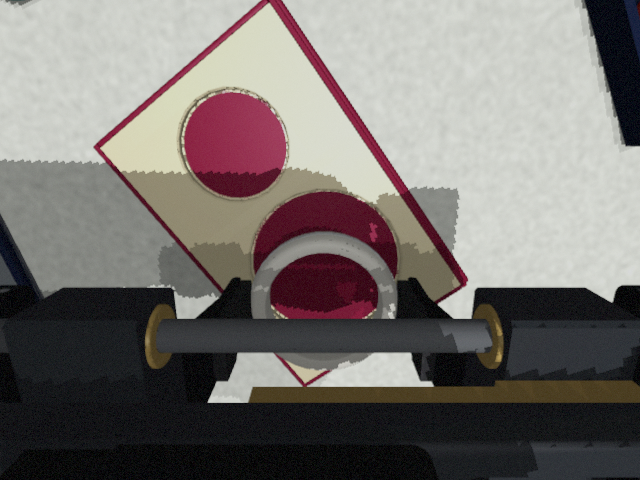

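Call:
move_arm(increments="1 0.0005 0.01 0.001 0 0 0;1 0.0005 0.022 0.001 0 0 0;1 0.0005 0.033 0.001 0 0 0;1 0.0005 0.041 0.001 0 0 0;1 0.0005 0.045 0.001 0 0 0;1 0.0005 0.047 0.001 0 0 0;1 0.0005 0.047 0.001 0 0 0;1 0.0005 0.047 0.001 0 0 0")

```text
time_s: 22.95
tcp_pos: [0.4392, -0.3506, 0.024]
ee_rot: [[-0.936, 0.001, -0.351], [0.351, -0.0, -0.936], [-0.001, -1.0, 0.0]]
wrist_force: [-0.1, 0.1, -0.8]
gripper_width: 0.793
```

Call:
move_arm(increments="1 0 0.0005 0 0 0 0;1 0 0.0008 0 0 0 0;1 0 0.0008 0 0 0 0;1 0 0.0008 0 0 0 0")

```text
time_s: 23.35
tcp_pos: [0.4389, -0.3505, 0.023]
ee_rot: [[-0.936, 0.0, -0.351], [0.351, -0.0, -0.936], [-0.0, -1.0, 0.0]]
wrist_force: [-0.6, 0.2, -0.1]
gripper_width: 0.797
```

Call:
move_arm(increments="1 0 0.0006 0 0 0 0;1 0 0.0006 0 0 0 0;1 0 0.0006 0 0 0 0")

```text
time_s: 23.65
tcp_pos: [0.4388, -0.3504, 0.0222]
ee_rot: [[-0.936, -0.0, -0.351], [0.351, 0.0, -0.936], [0.0, -1.0, 0.0]]
wrist_force: [-0.4, -0.0, -1.3]
gripper_width: 0.792
```

Call:
move_arm(increments="1 0 0.0005 0 0 0 0;1 0 0.0005 0 0 0 0;1 0 0.0005 0 0 0 0")

```text
time_s: 23.95
tcp_pos: [0.4389, -0.3505, 0.0221]
ee_rot: [[-0.936, 0.0, -0.351], [0.351, -0.0, -0.936], [-0.0, -1.0, 0.0]]
wrist_force: [-0.6, 0.7, 1.5]
gripper_width: 0.796
```

Call:
move_arm(increments="1 0 0.0004 0 0 0 0;1 0 0.0004 0 0 0 0;1 0 0.0004 0 0 0 0")

```text
time_s: 24.25
tcp_pos: [0.4389, -0.3505, 0.022]
ee_rot: [[-0.936, 0.0, -0.351], [0.351, -0.0, -0.936], [-0.0, -1.0, 0.0]]
wrist_force: [-1.7, 0.5, 6.3]
gripper_width: 0.797
```

Contact at 6.3 N. Releasing.

Call:
move_arm(increments="-0.7 0 0 0 0 0 0;-0.85 0 0 0 0 0 0;-0.95 0 0 0 0 0 0;-1 0 0 0 0 0 0;-1 0 0 0 0 0 0;-1 0 -0.02 0 0 0 0;-1 0 -0.05 0 0 0 0;-1 0 -0.08 0 0 0 0")

```text
time_s: 25.05
tcp_pos: [0.4385, -0.3503, 0.1017]
ee_rot: [[-0.936, -0.002, -0.351], [0.351, 0.001, -0.936], [0.002, -1.0, -0.0]]
wrist_force: [0.1, -1.1, 0.2]
gripper_width: 0.998
```

Call:
move_arm(increments="-1 0 0 0 0 0 0;-1 0 0 0 0 0 0")

```text
time_s: 25.25
tcp_pos: [0.4391, -0.3504, 0.1019]
ee_rot: [[-0.936, 0.002, -0.351], [0.351, -0.0, -0.936], [-0.002, -1.0, -0.0]]
wrist_force: [-0.2, -0.3, -1.0]
gripper_width: 1.0
```

Run:
```python
from h import *
go(.640,-.058,.10)
p,d=capture('wrist'); cv2.imwrite('pics/w12.png',p[:,:,::-1])
```

```text
delta [-0.0853  0.0021 -0.3444] tcp [ 0.4391 -0.3504  0.1019] w 1.0 F [-0.2 -0.3 -1. ] t 25.25
```

View pics/w12.png

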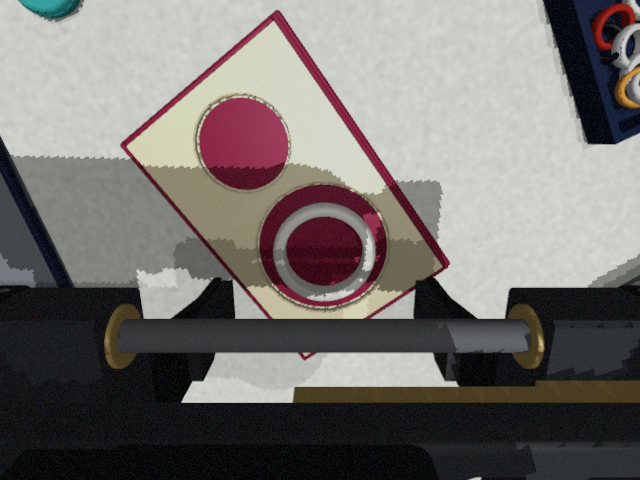

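The white bangle is flat in the large recess at (325,251). The red pendant on the tray is next.

Call:
move_arm(increments="-0.5 -0.011 0 -0.045 0 0 0;-0.5 -0.022 0 -0.09 0 0 0;-0.5 -0.033 0 -0.135 0 0 0;-0.5 -0.044 0 -0.18 0 0 0;-0.5 -0.056 0 -0.225 0 0 0;-0.5 -0.067 0 -0.27 0 0 0;-0.5 -0.077 0 -0.31 0 0 0;-0.5 -0.085 0.002 -0.344 0 0 0")

```text
time_s: 26.1
tcp_pos: [0.6396, -0.0561, 0.0976]
ee_rot: [[-0.937, -0.002, -0.35], [0.35, -0.0, -0.937], [0.002, -1.0, 0.001]]
wrist_force: [0.4, 0.1, 0.9]
gripper_width: 0.751
```

Call:
move_arm(increments="-0.5 0 0 0 0 0 0;-0.5 0 0 0 0 0 0;-0.5 0 0 0 0 0 0;-0.5 0 0 0 0 0 0;-0.5 0 0 0 0 0 0")

```text
time_s: 26.6
tcp_pos: [0.6387, -0.0592, 0.0994]
ee_rot: [[-0.936, -0.0, -0.353], [0.353, -0.0, -0.936], [0.0, -1.0, 0.0]]
wrist_force: [-0.2, 0.3, -0.3]
gripper_width: 0.752
```

Run:
```python
from h import *
go(.640,-.058,.0103)
c=camera_params('wrist');p,d=capture('wrist'); im=p[:,:,::-1].copy();cv2.imwrite('pics/w13.png',im)
hsv=cv2.cvtColor(im,cv2.COLOR_BGR2HSV).astype(int);H,S,V=[hsv[...,i] for i in range(3)]
m=(S>120)&((H<8)|(H>170)); m[285:]=0
n,l,st,ce=cv2.connectedComponentsWithStats(m.astype(np.uint8))
for i in range(1,n):
    if st[i,4]>400: print(ce[i].round(),st[i,4],fitmask('w',l==i,.017,c))
```

```text
delta [-0.0008  0.0891 -0.0016] tcp [ 0.6387 -0.0592  0.0994] w 0.752 F [-0.2  0.3 -0.3] t 26.6
[323. 244.] 2575 (array([ 0.64175902, -0.05930793]), np.float64(0.020413435111710423))
[622. 263.] 912 (array([ 0.55491284, -0.25349111]), np.float64(0.01460249230442775))
```

View pics/w13.png

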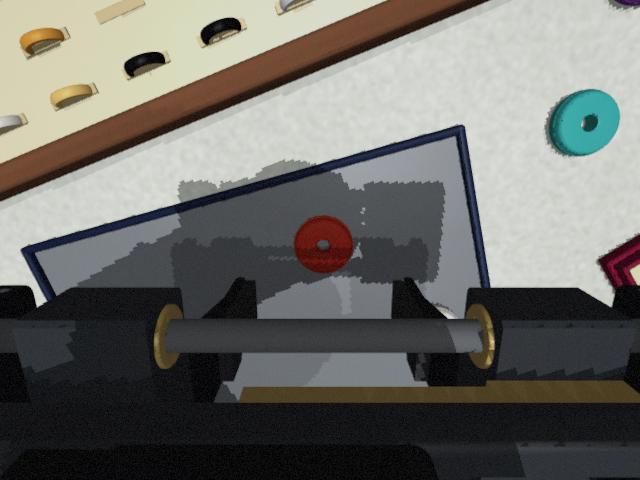

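The pendant is at (323,244) and it is red. The turquoise disc at (585,122) is off the tray.

Call:
move_arm(increments="-0.5 -0.0015 0.03 -0.0008 0 0 0;-0.5 -0.0015 0.055 -0.0008 0 0 0;-0.5 -0.0015 0.073 -0.0008 0 0 0;-0.5 -0.0015 0.084 -0.0008 0 0 0;-0.5 -0.0015 0.089 -0.0008 0 0 0;-0.5 -0.0015 0.089 -0.0008 0 0 0;-0.5 -0.0015 0.089 -0.0008 0 0 0;-0.5 -0.0015 0.089 -0.0008 0 0 0")

```text
time_s: 27.45
tcp_pos: [0.6417, -0.0579, 0.0116]
ee_rot: [[-0.936, 0.002, -0.351], [0.351, 0.0, -0.936], [-0.002, -1.0, -0.001]]
wrist_force: [1.0, 0.0, 0.2]
gripper_width: 0.748
```

Call:
move_arm(increments="-0.1 0 0 0 0 0 0;0 0 0 0 0 0 0;1 0 0 0 0 0 0;1 0 0 0 0 0 0;1 0 0 0 0 0 0;1 0 0 0 0 0 0;1 0 0 0 0 0 0;1 0 0 0 0 0 0")

```text
time_s: 28.25
tcp_pos: [0.6409, -0.058, 0.0105]
ee_rot: [[-0.936, -0.0, -0.351], [0.351, -0.0, -0.936], [0.0, -1.0, 0.0]]
wrist_force: [-0.7, -0.4, 1.6]
gripper_width: 0.468
```

Call:
move_arm(increments="1 0 -0.005 0 0 0 0;1 0 -0.015 0 0 0 0;1 0 -0.03 0 0 0 0;1 0 -0.05 0 0 0 0;1 0 -0.06 0 0 0 0;1 0 -0.06 0 0 0 0;1 0 -0.06 0 0 0 0")

```text
time_s: 28.95
tcp_pos: [0.6407, -0.0579, 0.0705]
ee_rot: [[-0.936, 0.0, -0.351], [0.351, 0.0, -0.936], [0.0, -1.0, -0.0]]
wrist_force: [-0.7, 0.2, -0.5]
gripper_width: 0.467
```

Run:
```python
from h import *
go(.5236,-.326,.07)
p,d=capture('wrist'); cv2.imwrite('pics/w14.png',p[:,:,::-1])
```

```text
delta [0.0154 0.0004 0.2921] tcp [ 0.6407 -0.0579  0.0705] w 0.467 F [-0.7  0.2 -0.5] t 28.95
```

View pics/w14.png

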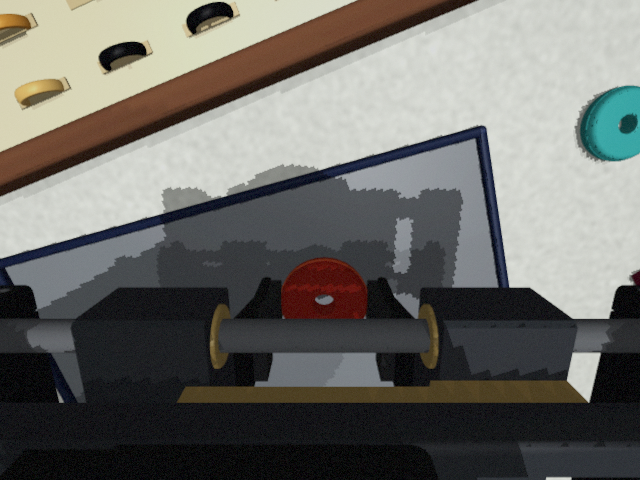

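The pendant is held. Carrying it to the small burgundy recess.

Call:
move_arm(increments="1 0.001 0 0.02 0 0 0;1 0.003 0 0.055 0 0 0;1 0.005 0 0.1 0 0 0;1 0.008 0 0.145 0 0 0;1 0.01 0 0.19 0 0 0;1 0.012 0 0.235 0 0 0;1 0.014 0 0.27 0 0 0;1 0.0155 0 0.292 0 0 0")

```text
time_s: 29.8
tcp_pos: [0.5211, -0.3285, 0.0693]
ee_rot: [[-0.935, -0.002, -0.354], [0.354, 0.001, -0.935], [0.003, -1.0, 0.0]]
wrist_force: [-0.1, 0.5, -0.4]
gripper_width: 0.465
```

Call:
move_arm(increments="1 0 0 0 0 0 0;1 0 0 0 0 0 0;1 0 0 0 0 0 0;1 0 0 0 0 0 0;1 0 0 0 0 0 0;1 0 0 0 0 0 0")

```text
time_s: 30.4
tcp_pos: [0.5243, -0.3253, 0.0704]
ee_rot: [[-0.937, 0.0, -0.35], [0.35, 0.0, -0.937], [-0.0, -1.0, -0.0]]
wrist_force: [-0.6, -0.1, -0.9]
gripper_width: 0.47
```

Run:
```python
from h import *
go(.5236,-.326,.0215)
p,d=capture('wrist'); cv2.imwrite('pics/w15.png',p[:,:,::-1])
```

```text
delta [0.0004 0.0489 0.0009] tcp [ 0.5243 -0.3253  0.0704] w 0.47 F [-0.6 -0.1 -0.9] t 30.4
```

View pics/w15.png

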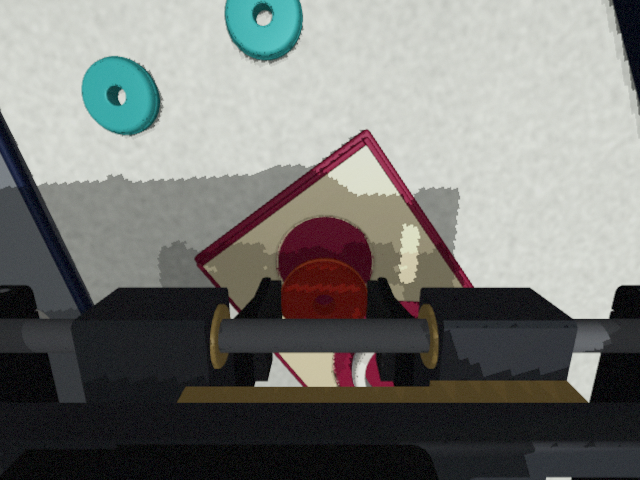

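Call:
move_arm(increments="1 0 0.01 0.0005 0 0 0;1 0 0.022 0.0005 0 0 0;1 0 0.033 0.0005 0 0 0;1 0 0.041 0.0005 0 0 0;1 0 0.045 0.0005 0 0 0;1 0 0.047 0.0005 0 0 0;1 0 0.047 0.0005 0 0 0;1 0 0.047 0.0005 0 0 0")

```text
time_s: 31.25
tcp_pos: [0.5241, -0.3266, 0.0237]
ee_rot: [[-0.936, 0.001, -0.351], [0.351, -0.0, -0.936], [-0.001, -1.0, 0.0]]
wrist_force: [1.1, 0.8, 0.4]
gripper_width: 0.47
```

Call:
move_arm(increments="1 0 0.0005 0 0 0 0;1 0 0.001 0 0 0 0;1 0 0.001 0 0 0 0;1 0 0.001 0 0 0 0")

```text
time_s: 31.65
tcp_pos: [0.5238, -0.3264, 0.0225]
ee_rot: [[-0.936, 0.0, -0.351], [0.351, -0.0, -0.936], [-0.0, -1.0, -0.0]]
wrist_force: [0.1, -0.1, -0.7]
gripper_width: 0.469
```

Call:
move_arm(increments="1 0 0.0005 0 0 0 0;1 0 0.0005 0 0 0 0;1 0 0.0005 0 0 0 0")

```text
time_s: 31.95
tcp_pos: [0.5237, -0.3264, 0.0218]
ee_rot: [[-0.936, -0.0, -0.351], [0.351, 0.0, -0.936], [0.0, -1.0, -0.0]]
wrist_force: [1.1, 0.7, 0.0]
gripper_width: 0.467
```

Call:
move_arm(increments="1 0 0.0004 0 0 0 0;1 0 0.0004 0 0 0 0;1 0 0.0004 0 0 0 0")

```text
time_s: 32.25
tcp_pos: [0.5238, -0.3264, 0.0215]
ee_rot: [[-0.936, 0.0, -0.351], [0.351, -0.0, -0.936], [-0.0, -1.0, 0.0]]
wrist_force: [-0.6, -0.5, 1.0]
gripper_width: 0.466
```

Call:
move_arm(increments="1 0 0.0003 0 0 0 0;1 0 0.0003 0 0 0 0;1 0 0.0003 0 0 0 0")

```text
time_s: 32.55
tcp_pos: [0.5238, -0.3264, 0.0215]
ee_rot: [[-0.936, 0.0, -0.351], [0.351, -0.0, -0.936], [-0.0, -1.0, 0.0]]
wrist_force: [-0.4, 0.6, 3.4]
gripper_width: 0.471
```

Contact at 3.4 N. Releasing, then moving clear of the view.

Call:
move_arm(increments="-0.1 0 0 0 0 0 0;-0.2 0 0 0 0 0 0;-0.35 0 0 0 0 0 0;-0.5 0 0 0 0 0 0;-0.5 0 0 0 0 0 0;-0.5 0 -0.02 0 0 0 0;-0.5 0 -0.05 0 0 0 0;-0.5 0 -0.09 0 0 0 0")

```text
time_s: 33.35
tcp_pos: [0.5224, -0.3259, 0.1102]
ee_rot: [[-0.936, -0.004, -0.351], [0.351, 0.002, -0.936], [0.005, -1.0, -0.0]]
wrist_force: [0.4, -0.2, 0.1]
gripper_width: 0.747
```

Call:
move_arm(increments="-0.5 0 -0.03 0 0 0 0;-0.5 0 -0.06 0 0 0 0;-0.5 0 -0.09 0 0 0 0;-0.5 0 -0.09 0 0 0 0;-0.5 0 -0.09 0 0 0 0;-0.5 0 -0.09 0 0 0 0;-0.5 0 -0.09 0 0 0 0;-0.5 0 -0.09 0 0 0 0")

```text
time_s: 34.15
tcp_pos: [0.5233, -0.3262, 0.1999]
ee_rot: [[-0.936, -0.002, -0.351], [0.351, 0.001, -0.936], [0.002, -1.0, 0.0]]
wrist_force: [-0.0, -0.5, 0.9]
gripper_width: 0.75
```

Run:
```python
from h import *
for n in('wrist','scene'):
    p,d=capture(n); cv2.imwrite(f'pics/e_{n}.png',p[:,:,::-1])
    if n=='wrist':
        W=world(n,d); np.save('pics/e_w.npy',W)
p,d=capture('top'); cv2.imwrite('pics/e_top.png',p[:,:,::-1])
go(0,0,0)
```

```text
delta [ 0.6047  0.2012 -0.1217] tcp [ 0.5236 -0.3264  0.2006] w 0.749 F [ 1.1 -0.4  0.2] t 34.3
```

View pics/e_wrist.png

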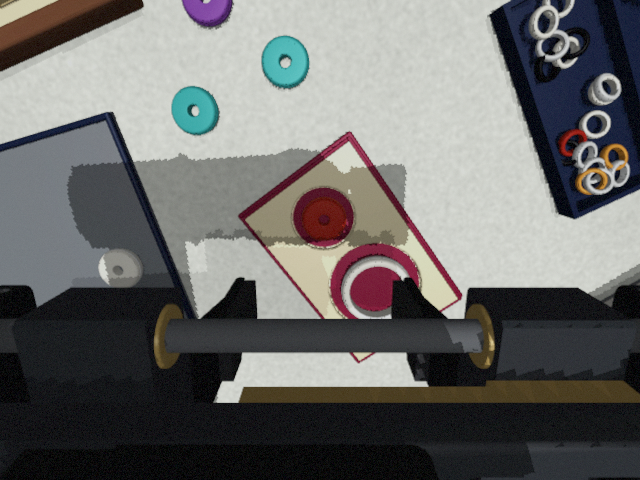

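View pics/e_scene.png

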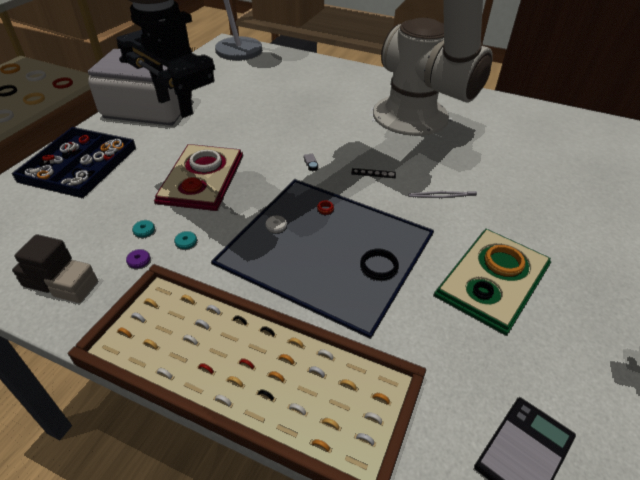

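View pics/e_top.png

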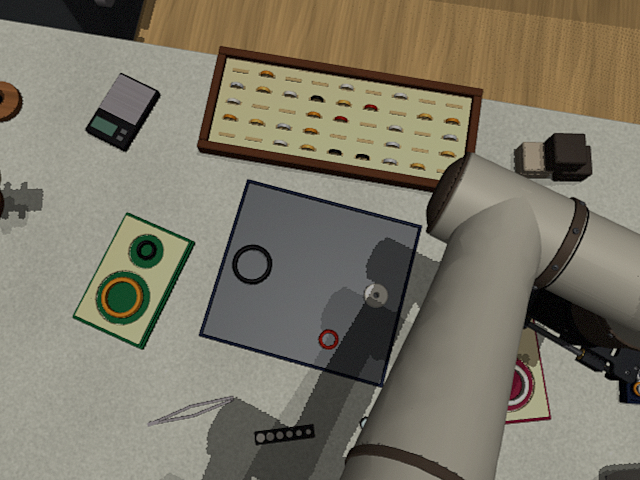

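All four pieces sit inside their recesses. In the scene view the white bangle is at (207,160), the pendant at (191,186), the honey bangle at (506,261) and the black ring at (486,290). The black bangle (252,264), white pendant (376,295) and red ring (328,339) are where they were at the start in the top view.

```bash
python3 -c "
from station import r
print(r.finish_job())"
```

```text
the job is handed in; nothing more can be done
None
```

Both gift orders are made up and the job is handed in, at about 34 s of the 106 s allowed:
- **Green box:** the honey-yellow bangle is in the large recess and the black ring in the small one.
- **Burgundy box:** the milky-white bangle is in the large recess and the red disc pendant in the small one.

I lowered each piece in small steps until the wrist force showed contact (about 3–6 N), and only then let go. None was dropped.

The last pictures show all four pieces inside their recesses, looking flat. I judged flatness by eye and from the contact heights, which were within about 0.2 mm of what I expected. The arm blocked most of the top camera's view of the burgundy box, so I checked that box in the wrist and scene views.

The black bangle, white pendant and red ring are where they started, and I did not touch the purple and turquoise look-alikes. No check failed. The top and wrist cameras disagreed by about 2–3 mm on where pieces lay, well within the room in the grasps and recesses.

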